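# Tip the spent wax blocks off the tray into the waste tub

### The arm

A 6-joint arm with a two-finger parallel gripper is mounted at the origin on the work surface. World frame = base frame: x ahead of the robot, y to its left, z up, the work surface at z = 0. Lengths are in m, angles in rad, forces in N, time in s.
With the tool pointing down it reaches from about 0.325 to 1 m from the base axis. Payload 5.1 kg.
Tool frame: the origin (TCP) lies where the fingers leave the gripper's body, on its centre line; the fingertips stand 73 mm ahead of it and the grasp point (between the pads) lies 54 mm ahead of it; z points along the fingers, y is the line along which they close (so a half turn about z gives the same grasp; the last joint's range is limited). The gripper opens to 85 mm and grips with 20 to 120 N. Pads are 22 mm wide; open, the fingers measure 114 mm over their backs; the gripper's body (76 mm by 85 mm) begins 54 mm behind the grasp point. The pads swing forward as they close: fully open they stand 13 mm farther back than shut.
Start: joints at [-1.245, 0.124, 1.65, -0, 1.367, -0.083], TCP at [0.258, -0.596, 0.304] pointing down, gripper open.
Joint ranges: [-2.61, 2.61], [-1.02, 2.33], [0.03, 2.71], [-1.35, 4.49], [0.32, 2.68], [-2.91, 2.91]. Speed limits (rad/s): [2.57, 2.57, 3.14, 3.14, 3.14, 3.14].

### API

Orientations are given as a unit quaternion [x, y, z, w].
In Python, from cell import robot, read_camera gives the robot as it stands.
- The arm moves only by the tool servo_tool, never from a script. Its argument "deltas" is one flat list of numbers, 7 for each row, row after row: the shift along the world's x, y, z in cm, then the turn, a rotation vector about the world's x, y, z in rad, then the finger opening in cm, from 0 to 8.54. A call has 1 to 10 rows; each row shifts and turns the commanded pose from where the row before left it; what a row does not reach is not made up. A row lasts 1/12 s, in which the tool goes at most 41.7 mm and 7.16 degrees, less where a joint would pass 70% of its speed; a pose out of reach is approached as far as the arm can. A call with a gripper value outside its range is refused whole. The fingers move at their own pace and stop on an object; "newtons" is the grip in N (left out, the last holds). Time passes only in rows, so rows that do not move let the fingers close. It gives the time, the measured TCP pose, the force, the opening and the grip force at its end, in the units of the state.
- robot.observe(): the state, without advancing time (a new reading comes with each control period).
- read_camera(name): name is "side" or "top" or "wrist"; returns a dict with "pixels" (400x640x3 uint8, red, green, blue), "fx", "fy", "cx", "cy" (pixels), "R" (3x3) and "t" (3): a world point X has camera coordinates R X + t. Camera axes: x right, y down, z forward; pixel columns grow to the right and rows downward; lengths in m; the calibration is good to about 2 mm. A picture is of the moment at which its call begins. There is no depth.
- robot.job_done(): hands the job in; it is judged then, once.
The state is a dict: "time_s": time; "joint_positions": joint angles; "dq": joint speeds; "joint_efforts": joint torques, N m; "tool_pos": TCP position; "ee_rot": TCP orientation; "ft_force": force on the tool from outside, world axes, zero at the start; "moment": the same for the moment, N m; "grip_width": opening from 0.0 (shut) to 1.0 (fully open); "grasp_force": force on a finger pad.
Only numpy, scipy, OpenCV 4.12 (cv2) and the standard library are available. Lean on these libraries where they do the work, as an engineer would, in place of code of your own. Each camera call takes 0.05 s, during which the arm holds its last target. There are 200 camera calls.

### The job

The three wax blocks on the metal tray are finished with and unclean: lift the tray by its upright black handle and tip it over the yellow waste tub so that all three slide off its open end into the tub, without the gripper or arm touching the blocks. Then set the empty tray down, not dropped, flat and fully on the blue bench pad. Leave the tub and everything else on the bench standing where they are.

Things in the scene. Friction and masses are not known exactly. Their poses are not given: they have to be found in the camera images.
- tray: aluminium tray, about 0.22 kg: floor 180 mm (its x) x 140 mm (its y), 4 mm thick; walls 4 mm thick, up to 24 mm above the underside, on both long sides (+-y) and at the back (-x); none at the front (+x), where pieces slide off. Origin: centre of the underside, z up. It lies flat on the pad, open end more or less towards the robot (up to about 60 degrees off)
- tray_handle (a point): grip point on the tray's black upright handle, a flat vertical plate at the back wall: 24 mm thick (tray x), 50 mm wide (tray y), its top 80 mm above the tray's underside. The point is the plate's middle 62 mm above the underside, 78 mm behind (-x) the tray's origin. Axes as the tray's. Fingers close along tray x, from above
- tray_lip (a point): middle of the tray's open front edge, on the floor's upper face: 90 mm ahead (+x) of the tray's origin, 4 mm above the underside. Axes as the tray's
- block_red: spent wax block with red plastic base, 60 x 40 x 22 mm, about 50 g, lying loose on the tray. Origin: centre of its underside, x along its 60 mm side
- block_blue: spent wax block with blue plastic base, 60 x 40 x 22 mm, about 50 g, lying loose on the tray. Origin: centre of its underside, x along its 60 mm side
- block_orange: spent wax block with orange plastic base, 60 x 40 x 22 mm, about 50 g, lying loose on the tray. Origin: centre of its underside, x along its 60 mm side
- tub: yellow open waste tub, loose, 230 mm (its x) x 200 mm (its y), 90 mm tall, walls and floor 4 mm thick, about 0.6 kg. Origin: centre of its underside, z up
- pad: light blue flat bench pad fixed to the bench, 280 mm (its x) x 220 mm (its y), 3 mm thick. Origin: centre of its underside
- jar_red: bystander: glass jar with a red lid, 72 mm across, 100 mm tall. Origin: centre of its underside
- jar_gold: bystander: glass jar with a gold-coloured lid, 80 mm across, 90 mm tall. Origin: centre of its underside
- slide_holder: bystander: flat dark grey slide holder, 85 x 190 x 18 mm. Origin: centre of its underside
- tube_rack: bystander: green tube rack with blue and white caps, 100 x 200 x 62 mm. Origin: centre of its underside
- timer: bystander: small white bench timer, 70 x 55 x 18 mm. Origin: centre of its underside

How it is judged:
By the outcome, as a careful person would: the job done as asked, in the order asked, and still so for the second after the job is handed in, with the robot touching nothing.
It also fails if it takes over 61 s, if anything falls off the work surface, if the arm or the gripper's body presses on something with over 40 N, if the wrist force passes 120 N, or if a joint passes its speed limit or range.

## Working session

There is one attempt and no reset: what is moved stays moved. The work goes in short steps, Python scripts to look and compute and a tool call to move; the robot and the scene stay as the last step left them, time stands still between calls to the robot, and variables do not carry over. Pictures are saved under pics/ and viewed, at most 10 in all, crops included, and the job is handed in when it is done.

Besides the shell and the picture viewer there is one more tool, called after ">>>" in YAML: its name, and indented under it one key for each argument. servo_tool: Moves the arm, as the interface text tells. Its arguments: {"type":"object","properties":{"deltas":{"type":"array","items":{"type":"number"}},"newtons":{"type":"number"}},"required":["deltas"]}

```bash
mkdir -p pics; ls; python3 - <<'E'
from cell import robot, read_camera
import cv2,numpy as np,pickle
s=robot.observe();print(s['time_s'],s['tool_pos'],s['ee_rot'],s['grip_width'])
d={}
for n in('top','side'):
    c=read_camera(n);d[n]=c
    cv2.imwrite(f'pics/{n}0.png',c['pixels'][:,:,::-1])
    print(n,c['fx'],c['cx'],c['cy'],np.round(-np.array(c['R']).T@c['t'],3),np.round(c['R'],3).tolist())
pickle.dump(d,open('c0.pkl','wb'))
E
```

```text
pics
0.0 [ 0.25818953 -0.59601792  0.30266557] [ 9.79183782e-01  2.02973001e-01 -1.29415806e-04 -1.03198915e-03] 0.9974478793194511
top 398.7119448858671 315.10847579474375 203.95766618917818 [0.517 0.134 1.128] [[0.023, -1.0, 0.022], [-0.997, -0.024, -0.077], [0.078, -0.02, -0.997]]
side 429.3491074029468 312.84674751315265 206.171207234559 [0.263 0.868 0.993] [[-0.932, -0.363, -0.02], [-0.258, 0.699, -0.666], [0.255, -0.616, -0.745]]
```

View pics/top0.png

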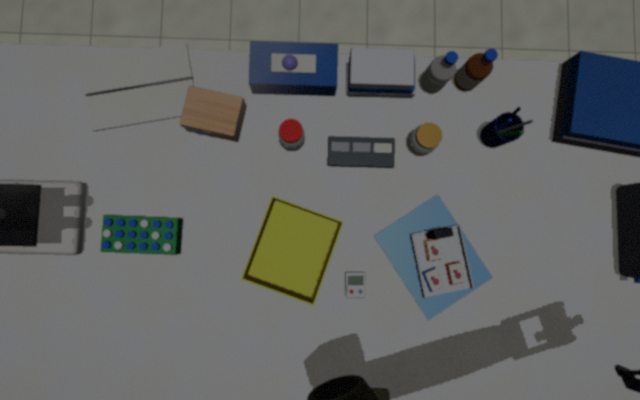

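View pics/side0.png

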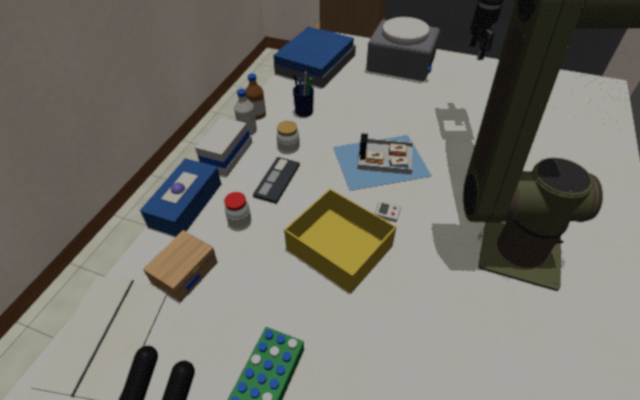

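The top view shows the tub at about (293,250), the pad at (433,257), and the tray on the pad. Its handle is at (438,233) and its open end is near (445,295). The jars and slide holder lie beyond, and the timer is at (355,284).

```bash
cat > h.py <<'E'
import cv2,numpy as np,pickle
def ray(c,uv,z):
    uv=np.atleast_2d(np.array(uv,float));R=np.array(c['R']);t=np.array(c['t'])
    d=np.c_[(uv[:,0]-c['cx'])/c['fx'],(uv[:,1]-c['cy'])/c['fy'],np.ones(len(uv))]@R
    o=-R.T@t
    return o+d*((z-o[2])/d[:,2])[:,None]
def big(m):
    cs,_=cv2.findContours(m.astype(np.uint8),cv2.RETR_EXTERNAL,cv2.CHAIN_APPROX_NONE)
    return max(cs,key=cv2.contourArea)[:,0,:]
def rect(c,cont,z):
    p=ray(c,cont,z)[:,:2].astype(np.float32)
    (x,y),(w,h),a=cv2.minAreaRect(p)
    return np.round([x,y,w,h,a],4)
E
python3 - <<'E'
from h import *
d=pickle.load(open('c0.pkl','rb'))
c=d['top'];im=c['pixels'];hsv=cv2.cvtColor(im,cv2.COLOR_RGB2HSV);H,S,V=cv2.split(hsv)
yel=(H>20)&(H<35)&(S>120);print('tub',rect(c,big(yel),.09))
roi=np.zeros_like(H,bool);roi[190:325,368:500]=1
padm=(H>90)&(H<115)&(S>60)&roi
hull=cv2.convexHull(big(padm))[:,0];print('pad',rect(c,hull,.003))
m=np.zeros_like(H);cv2.fillConvexPoly(m,hull,1)
tr=(m>0)&(S<45)&(V>60)
print('tray',rect(c,big(tr),.024))
hd=(V<45)&roi;hc=big(hd);print('handle',rect(c,hc,.083),hc.mean(0),len(hc))
cr=np.hstack([cv2.resize(im[200:320,370:500],None,fx=4,fy=4,interpolation=cv2.INTER_CUBIC)])
cv2.imwrite('pics/crop.png',cr[:,:,::-1])
E
```

```text
tub [ 0.4785  0.1694  0.1954  0.2256 71.43  ]
pad [ 0.4658 -0.2235  0.2771  0.2178 33.9473]
tray [ 0.4566 -0.2424  0.179   0.145  12.1414]
handle [ 0.5302 -0.2138  0.024   0.0677  8.3603] [438.94827586 232.87931034] 58
```

View pics/crop.png

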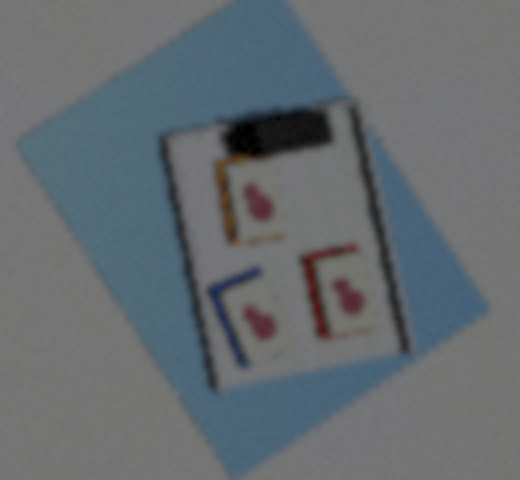

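The crop shows the handle's top at about (290,130). The walls run (165,135)→(215,388) and (353,100)→(408,352), with the open end at the bottom. Before moving off, I'll do a small tilt to learn the wrist joint's sign.

>>> servo_tool:
  deltas: [0,0,0,0.032,-0.095,0,8.5,0,0,0,0.032,-0.095,0,8.5,0,0,0,0,0,0,8.5]
  newtons: 100

```text
time_s: 0.35
tool_pos: [0.2569, -0.5967, 0.3028]
ee_rot: [0.974, 0.201, 0.1, -0.013]
ft_force: [-1.1, 0.2, -0.9]
grip_width: 0.994
grasp_force: 0.0
```

```bash
python3 - <<'E'
from cell import robot
from h import *
s=robot.observe();print(s['time_s'],np.round(s['joint_positions'],3),np.round(s['tool_pos'],4),np.round(s['ee_rot'],4))
c=pickle.load(open('c0.pkl','rb'))['top']
k=lambda u,v:(370+(u+.5)/4-.5,200+(v+.5)/4-.5)
for n,z,P in [('wallL',.02,[(167,135),(216,388)]),('wallR',.02,[(355,100),(409,352)]),('backtop',.027,[(165,131),(355,98)]),('front',.007,[(218,390),(400,355)]),('htop',.083,[(262,113),(329,109),(332,143),(268,153)])]:
    p=ray(c,[k(*q) for q in P],z)[:,:2];dd=p[1]-p[0];print(n,np.round(p,4).tolist(),np.degrees(np.arctan2(dd[1],dd[0])).round(1),np.hypot(*dd).round(3),p.mean(0).round(4))
E
```

```text
0.35 [-1.31   0.122  1.661  0.205  1.377 -0.187] [ 0.2569 -0.5967  0.3028] [ 0.9744  0.2008  0.1    -0.0129]
wallL [[0.5283, -0.1583], [0.3553, -0.1929]] -168.7 0.176 [ 0.4418 -0.1756]
wallR [[0.5558, -0.2905], [0.3824, -0.3272]] -168.0 0.177 [ 0.4691 -0.3088]
backtop [[0.531, -0.1551], [0.5569, -0.2878]] -78.9 0.135 [ 0.544  -0.2215]
front [[0.352, -0.1982], [0.3786, -0.3262]] -78.3 0.131 [ 0.3653 -0.2622]
htop [[0.5436, -0.2046], [0.5473, -0.249], [0.5249, -0.2509], [0.5174, -0.2085]] -85.3 0.045 [ 0.5333 -0.2283]
```

>>> servo_tool:
  deltas: [0,0,0,-0.032,0.095,0,8.5,0,0,0,-0.032,0.095,0,8.5,1.3,1.8,0,0,0,0.07,8.5,1.3,1.8,0,0,0,0.07,8.5,1.3,1.8,0,0,0,0.07,8.5,1.3,1.8,0,0,0,0.07,8.5,1.3,1.8,0,0,0,0.07,8.5,1.3,1.8,0,0,0,0.07,8.5,1.3,1.8,0,0,0,0.07,8.5,1.3,1.8,0,0,0,0.07,8.5]

```text
time_s: 1.18
tool_pos: [0.3628, -0.4513, 0.3036]
ee_rot: [0.884, 0.467, -0.001, -0.0]
ft_force: [0.7, -0.3, -0.6]
grip_width: 0.998
grasp_force: 0.0
```

>>> servo_tool:
  deltas: [1.4,1.9,0,0,0,0.07,8.5,1.4,1.9,0,0,0,0.07,8.5,1.4,1.9,0,0,0,0.07,8.5,1.4,1.9,-1,0,0,0.07,8.5,1.4,1.9,-1,0,0,0.07,8.5,1.4,1.9,-1,0,0,0.07,8.5,1.4,1.9,-1,0,0,0.07,8.5,1.4,1.9,-1,0,0,0.07,8.5,1.4,1.9,-1,0,0,0.07,8.5,1.4,1.9,-1,0,0,0.07,8.5]

```text
time_s: 2.02
tool_pos: [0.5028, -0.2612, 0.2332]
ee_rot: [0.67, 0.742, -0.001, 0.0]
ft_force: [-0.1, -0.2, 0.6]
grip_width: 0.997
grasp_force: 0.0
```

>>> servo_tool:
  deltas: [1.5,1.8,-1,0,0,0.07,8.5,1.5,1.8,-1,0,0,0.04,8.5,0,0,0,0,0,0,8.5,0,0,0,0,0,0,8.5]

```text
time_s: 2.35
tool_pos: [0.5323, -0.2253, 0.2128]
ee_rot: [0.629, 0.777, -0.001, -0.001]
ft_force: [-0.3, -0.5, 1.1]
grip_width: 0.997
grasp_force: 0.0
```

```bash
python3 - <<'E'
from cell import robot,read_camera
from h import *
from scipy.spatial.transform import Rotation as Q
c=read_camera('wrist');cv2.imwrite('pics/w1.png',c['pixels'][:,:,::-1]);pickle.dump(c,open('w1.pkl','wb'))
s=robot.observe();print(s['time_s'],np.round(s['joint_positions'],3),np.round(s['tool_pos'],4));R=Q.from_quat(s['ee_rot']).as_matrix();print(R.round(3),np.degrees(np.arctan2(R[1,1],R[0,1])))
E
```

```text
2.4 [-0.494  0.041  1.895 -0.002  1.206 -0.702] [ 0.5323 -0.2262  0.2136]
[[-0.207  0.978 -0.001]
 [ 0.978  0.207 -0.001]
 [-0.001 -0.002 -1.   ]] 11.962732924562868
```

View pics/w1.png

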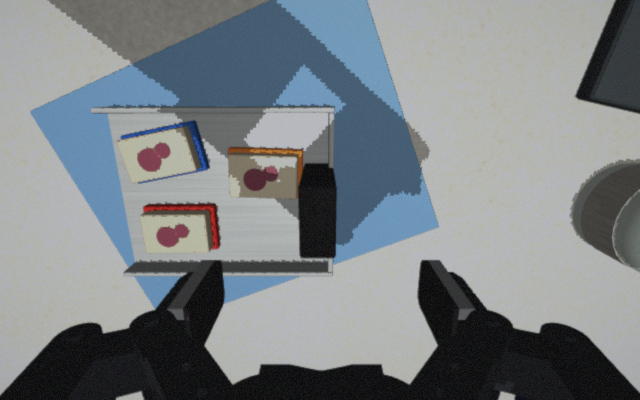

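The wrist view shows the handle at (318,210), upright and square in the image between the fingers (midpoint column 320), with the three blocks to its left. I'll check the handle position by ray casting.

```bash
python3 - <<'E'
from h import *
c=pickle.load(open('w1.pkl','rb'));g=c['pixels'].max(2)
m=(g<30);m[:150]=0;m[262:]=0;m[:,:285]=0;m[:,345:]=0
hc=big(m);print('box',cv2.boundingRect(hc.reshape(-1,1,2)));print(rect(c,hc,.083))
for v in(170,185,200,215,230,245):
    r=np.where(m[v])[0];print(v,r.min(),r.max())
wl=ray(c,[(92,109),(334,108)],.027);wr=ray(c,[(125,274),(332,275)],.027)
for w in(wl,wr):
    dd=w[1]-w[0];print(w.round(4)[:,:2].tolist(),np.degrees(np.arctan2(dd[1],dd[0])))
print('back mid',(wl[1]+wr[1])/2)
E
```

```text
box (299, 164, 37, 93)
[ 0.5281 -0.2189  0.0222  0.0605 11.7605]
170 304 331
185 300 334
200 300 334
215 300 334
230 301 334
245 301 334
[[0.3546, -0.1948], [0.5271, -0.1573]] 12.263636470659472
[[0.3834, -0.327], [0.5555, -0.291]] 11.815083065366522
back mid [ 0.54125668 -0.22414103  0.027     ]
```

>>> servo_tool:
  deltas: [-0.2,0,-1.6,0,0,0,8.5,0,0,-1.6,0,0,0,8.5,0,0,-1.6,0,0,0,8.5,0,0,-1.6,0,0,0,8.5,0,0,-1.6,0,0,0,8.5,0,0,-1,0,0,0,8.5,0,0,-0.5,0,0,0,8.5,0,0,0,0,0,0,5,0,0,0,0,0,0,3.5,0,0,0,0,0,0,1.5]
  newtons: 100

```text
time_s: 3.23
tool_pos: [0.531, -0.227, 0.1202]
ee_rot: [0.63, 0.777, 0.0, 0.001]
ft_force: [0.4, -1.2, -0.6]
grip_width: 0.595
grasp_force: 0.0
```

>>> servo_tool:
  deltas: [0,0,0,0,0,0,1,0,0,0,0,0,0,1,0,0,0,0,0,0,1,0,0,0,0,0,0,1,0,0,0,0,0,0,1,0,0,0,0,0,0,1]

```text
time_s: 3.73
tool_pos: [0.5309, -0.2268, 0.1201]
ee_rot: [0.63, 0.777, 0.0, 0.001]
ft_force: [-2.0, 0.1, 5.3]
grip_width: 0.268
grasp_force: 99.1
```

>>> servo_tool:
  deltas: [0,0,0.3,0,0,0,1,0,0,0.6,0,0,0,1,0,0,1.2,0,0,0,1,0,0,1.8,0,0,0,1,0,0,2.4,0,0,0,1,0,0,2.8,0,0,0,1,0,0,2.8,0,0,0,1,0,0,2.8,0,0,0,1,0,0,1.8,0,0,0,1,0,0,1,0,0,0,1]

```text
time_s: 4.57
tool_pos: [0.5311, -0.2267, 0.2981]
ee_rot: [0.63, 0.777, 0.001, 0.003]
ft_force: [-0.4, 0.2, -3.6]
grip_width: 0.269
grasp_force: 98.3
```

```bash
python3 - <<'E'
from cell import robot,read_camera
from h import *
from scipy.spatial.transform import Rotation as Q
c=read_camera('side');cv2.imwrite('pics/s2.png',c['pixels'][60:260,240:500,::-1].repeat(3,0).repeat(3,1))
s=robot.observe();print(s['time_s'],s['tool_pos'],s['grip_width'],s['grasp_force'],s['ft_force'],s['moment'])
R=Q.from_quat(s['ee_rot']).as_matrix()
# target: tray x -> d (251.43deg), lip position L, TCP path while tilting about lip
a=np.radians(251.43);d=np.array([np.cos(a),np.sin(a),0]);tub=np.array([.4785,.1694,0])
ax=np.array([-d[1],d[0],0]) # z x d ; +rotation about ax sends d down
print('yaw turn',a-np.pi-np.arctan2(R[1,1],R[0,1]),'axis',ax)
L=tub-.035*d+np.array([0,0,.125])
prev=None
for th in range(0,71,10):
    t=np.radians(th);X=np.cos(t)*d-np.array([0,0,np.sin(t)]);Z=np.sin(t)*d+np.array([0,0,np.cos(t)])
    p=L-.168*X+(.058+.054)*Z
    print(th,p.round(4),None if prev is None else ((p-prev)*100).round(2));prev=p
E
```

```text
4.6167 [ 0.53139538 -0.22688175  0.29887374] 0.26586835432793215 98.39311122894287 [ 0.31002068 -0.75402179 -1.82783811] [-0.00289969 -0.29598925 -0.03051856]
yaw turn 1.038598351915917 axis [ 0.94793529 -0.31846302  0.        ]
0 [0.5431 0.3618 0.237 ] None
10 [0.5361 0.341  0.2645] [-0.7  -2.09  2.75]
20 [0.5277 0.3159 0.2877] [-0.84 -2.51  2.32]
30 [0.5181 0.2874 0.306 ] [-0.96 -2.85  1.83]
40 [0.5077 0.2563 0.3188] [-1.04 -3.11  1.28]
50 [0.4967 0.2236 0.3257] [-1.1  -3.27  0.69]
60 [0.4855 0.1903 0.3265] [-1.12 -3.34  0.08]
70 [0.4744 0.1573 0.3212] [-1.11 -3.3  -0.53]
```

View pics/s2.png

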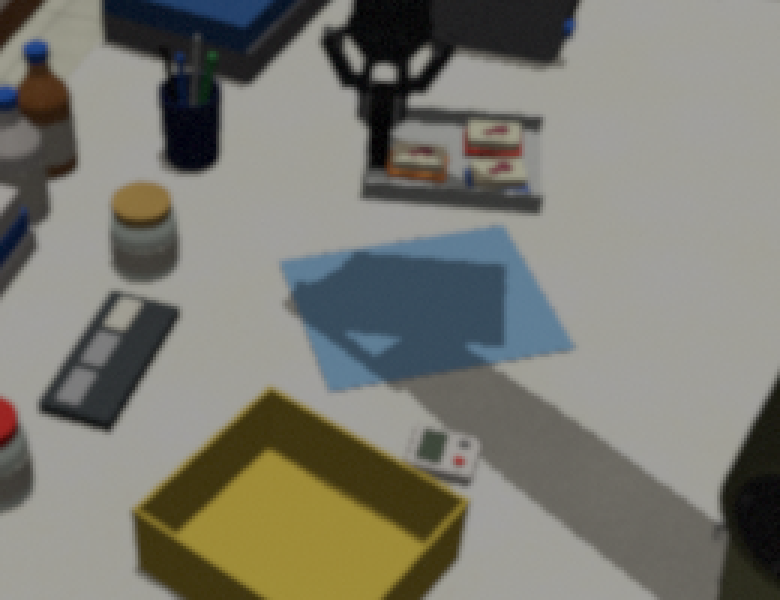

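The side view shows the tray level in the gripper with all three blocks still on it. I'll carry it level to the tub, turning as I go.

>>> servo_tool:
  deltas: [0,0.5,0,0,0,0.01,1,0,1,0,0,0,0.02,1,0,1.5,0,0,0,0.03,1,0,2,0,0,0,0.035,1,0.05,2.2,0,0,0,0.035,1,0.05,2.2,0,0,0,0.035,1,0.05,2.2,0,0,0,0.035,1,0.05,2.2,0,0,0,0.035,1,0.05,2.2,0,0,0,0.035,1,0.05,2.2,0,0,0,0.035,1]

```text
time_s: 5.45
tool_pos: [0.5321, -0.0419, 0.2917]
ee_rot: [0.503, 0.864, -0.0, -0.002]
ft_force: [-0.2, 0.8, -3.6]
grip_width: 0.267
grasp_force: 98.4
```

>>> servo_tool:
  deltas: [0.05,2.2,0,0,0,0.035,1,0.05,2.2,0,0,0,0.035,1,0.05,2.2,0,0,0,0.035,1,0.05,2.2,0,0,0,0.035,1,0.05,2.2,0,0,0,0.035,1,0.05,2.2,0,0,0,0.035,1,0.05,2.2,0,0,0,0.035,1,0.05,2.2,0,0,0,0.035,1,0.05,2.2,0,0,0,0.035,1,0.05,2.2,0,0,0,0.035,1]

```text
time_s: 6.28
tool_pos: [0.5366, 0.1777, 0.2917]
ee_rot: [0.345, 0.939, -0.001, -0.002]
ft_force: [-0.2, -0.6, -4.2]
grip_width: 0.272
grasp_force: 98.4
```

>>> servo_tool:
  deltas: [0.05,2.2,0,0,0,0.04,1,0.05,2.2,0,0,0,0.04,1,0.05,2.2,0,0,0,0.04,1,0.05,2.2,0,0,0,0.04,1,0.05,2.2,0,0,0,0.04,1,0.05,2.2,0,0,0,0.04,1,0.05,1.9,-0.5,0,0,0.035,1,0.05,1.6,-1,0,0,0.03,1,0.05,1.1,-0.6,0,0,0.02,1,0.05,0.6,-0.3,0,0,0.015,1]

```text
time_s: 7.12
tool_pos: [0.5413, 0.361, 0.2665]
ee_rot: [0.181, 0.983, -0.001, -0.002]
ft_force: [-0.3, -0.4, -4.7]
grip_width: 0.268
grasp_force: 98.4
```

```bash
python3 - <<'E'
from cell import robot,read_camera
from h import *
from scipy.spatial.transform import Rotation as Q
c=read_camera('top');im=c['pixels'];cv2.imwrite('pics/t3.png',cv2.resize(im[160:340,200:440,::-1],None,fx=3,fy=3))
H,S,V=cv2.split(cv2.cvtColor(im,cv2.COLOR_RGB2HSV))
s=robot.observe();print(s['time_s'],s['tool_pos'],s['grip_width'],np.round(s['joint_positions'],2))
R=Q.from_quat(s['ee_rot']).as_matrix();print(np.degrees(np.arctan2(R[1,1],R[0,1])),R[:,2])
d=-R[:,1];print('lip',s['tool_pos']+.168*d+.112*R[:,2])
E
```

```text
7.1667 [0.54160179 0.36117457 0.2666068 ] 0.26859212373085534 [ 0.51  0.15  1.68  0.    1.31 -0.7 ]
69.14699125395882 [-0.0044835  -0.00156523 -0.99998872]
lip [0.48129667 0.20400454 0.15512193]
```

View pics/t3.png

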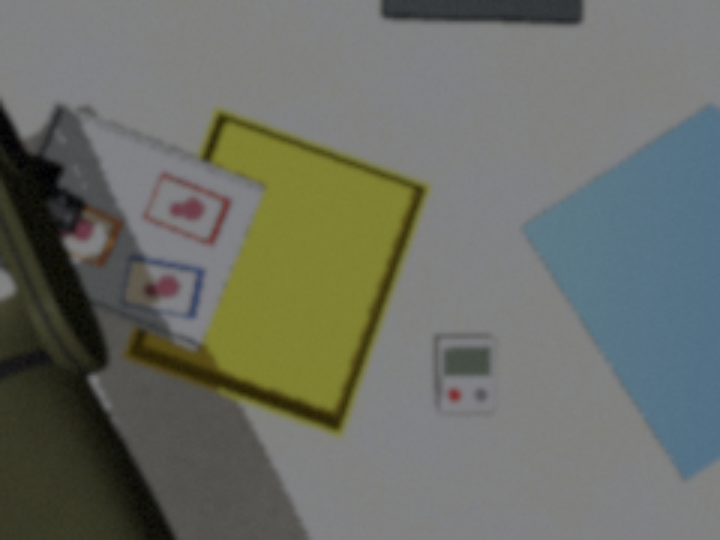

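The top view shows the lip over the tub, centred across it at about (235,265), with all three blocks aboard and the timer well clear. I'll tip about the lip now.

>>> servo_tool:
  deltas: [0.4,0,-1.3,0,0,0,1,0.4,0,-1.3,0,0,0,1,-0.4,-1.02,1.38,0.0815,-0.031,0,1,-0.4,-1.02,1.38,0.0815,-0.031,0,1,-0.47,-1.23,1.16,0.0815,-0.031,0,1,-0.24,-0.62,0.58,0.041,-0.0156,0,1,-0.24,-0.62,0.58,0.041,-0.0156,0,1,-0.27,-0.7,0.46,0.041,-0.0156,0,1,-0.27,-0.7,0.46,0.041,-0.0156,0,1,-0.27,-0.7,0.46,0.041,-0.0156,0,1]

```text
time_s: 8.0
tool_pos: [0.5256, 0.2916, 0.3073]
ee_rot: [0.178, 0.955, 0.234, 0.042]
ft_force: [-0.5, -0.2, -3.7]
grip_width: 0.268
grasp_force: 99.3
```

>>> servo_tool:
  deltas: [-0.27,-0.7,0.46,0.041,-0.0156,0,1,-0.3,-0.77,0.32,0.041,-0.0156,0,1,-0.3,-0.77,0.32,0.041,-0.0156,0,1,-0.3,-0.77,0.32,0.041,-0.0156,0,1,-0.3,-0.77,0.32,0.041,-0.0156,0,1,-0.31,-0.8,0.17,0.041,-0.0156,0,1,-0.31,-0.8,0.17,0.041,-0.0156,0,1,-0.31,-0.8,0.17,0.041,-0.0156,0,1,-0.31,-0.8,0.17,0.041,-0.0156,0,1,0,0,0,0,0,0,1]

```text
time_s: 8.83
tool_pos: [0.4983, 0.2213, 0.331]
ee_rot: [0.167, 0.89, 0.416, 0.076]
ft_force: [0.1, -0.1, -1.4]
grip_width: 0.27
grasp_force: 99.6
```

>>> servo_tool:
  deltas: [-0.31,-0.82,0.02,0.041,-0.0156,0,1,-0.31,-0.82,0.02,0.041,-0.0156,0,1,-0.31,-0.82,0.02,0.041,-0.0156,0,1,-0.31,-0.82,0.02,0.041,-0.0156,0,1,0,0,0,0,0,0,1,0,0,0,0,0,0,1,0,0,0,0,0,0,1,0,0,0,0,0,0,1,0,0,0,0,0,0,1]

```text
time_s: 9.58
tool_pos: [0.4864, 0.1913, 0.3339]
ee_rot: [0.158, 0.851, 0.493, 0.09]
ft_force: [-0.3, 0.2, -2.2]
grip_width: 0.264
grasp_force: 99.7
```

```bash
python3 - <<'E'
from cell import robot,read_camera
from h import *
from scipy.spatial.transform import Rotation as Q
a=read_camera('top')['pixels'][170:310,210:400];b=read_camera('side')['pixels'][110:300,230:450]
im=np.hstack([cv2.resize(a,(380,280)),cv2.resize(b,(330,280))])
cv2.imwrite('pics/t4.png',np.clip(im[:,:,::-1]*1.6,0,255))
s=robot.observe();print(s['time_s'],s['tool_pos'],s['grip_width'],np.round(s['joint_positions'],2))
R=Q.from_quat(s['ee_rot']).as_matrix();print(R.round(3));print('lip',s['tool_pos']-.168*R[:,1]+.112*R[:,2])
E
```

```text
9.6833 [0.4863368 0.1912447 0.3338069] 0.2643320336570613 [-0.06 -0.35  2.21  1.12  1.17 -1.68]
[[-0.934  0.18   0.308]
 [ 0.357  0.463  0.811]
 [ 0.003  0.868 -0.497]]
lip [0.49063548 0.20429512 0.13236408][ WARN:0@1.835] global loadsave.cpp:1063 imwrite_ Unsupported depth image for selected encoder is fallbacked to CV_8U.
```

View pics/t4.png

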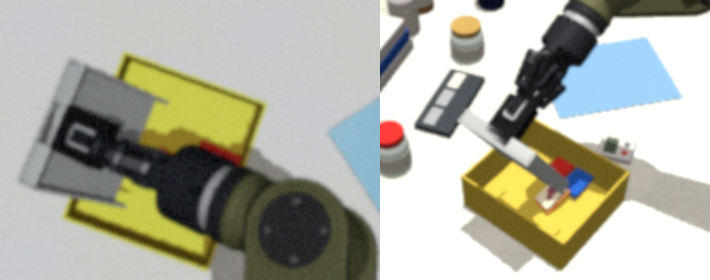

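Both views show the red, blue and orange blocks inside the tub and the tray empty. I'll level it and carry it back to the pad.

>>> servo_tool:
  deltas: [0,0,1,0,0,0,1,0,0,1.5,0,0,0,1,0,0,1.5,0,0,0,1,0,0,0.5,-0.0975,0.0373,0,1,0,0,0,-0.0975,0.0373,0,1,0,0,0,-0.0975,0.0373,0,1,0,0,0,-0.0975,0.0373,0,1,0,0,0,-0.0975,0.0373,0,1,0,0,0,-0.0975,0.0373,0,1,0,0,0,-0.0975,0.0373,0,1]

```text
time_s: 10.52
tool_pos: [0.4864, 0.1911, 0.3804]
ee_rot: [0.181, 0.971, 0.155, 0.029]
ft_force: [-0.8, 0.7, -2.3]
grip_width: 0.264
grasp_force: 99.6
```

>>> servo_tool:
  deltas: [0,0,0,-0.0975,0.0373,0,1,0,0,0,-0.0975,0.0373,0,1,0,0,0,-0.0975,0.0373,0,1,0,-1,0,0,0,-0.03,1,0.2,-2,0,0,0,-0.04,1,0.3,-2.5,0,0,0,-0.04,1,0.3,-2.5,0,0,0,-0.04,1,0.3,-2.5,0,0,0,-0.04,1,0.3,-2.5,0,0,0,-0.04,1,0.3,-2.5,0,0,0,-0.04,1]

```text
time_s: 11.35
tool_pos: [0.5031, 0.0344, 0.3793]
ee_rot: [0.316, 0.949, 0.005, 0.001]
ft_force: [0.9, 0.7, -2.0]
grip_width: 0.266
grasp_force: 99.7
```

>>> servo_tool:
  deltas: [0.3,-2.5,-1,0,0,-0.04,1,0.3,-2.5,-1,0,0,-0.04,1,0.3,-2.5,-1,0,0,-0.04,1,0.3,-2.5,-1,0,0,-0.04,1,0.3,-2.5,-1,0,0,-0.04,1,0.3,-2.5,-1,0,0,-0.04,1,0.3,-2.5,-1,0,0,-0.04,1,0.3,-2,-1,0,0,-0.034,1,0.3,-1.6,-1,0,0,-0.03,1,0,0,0,0,0,0,1]

```text
time_s: 12.18
tool_pos: [0.5295, -0.1776, 0.2863]
ee_rot: [0.474, 0.88, 0.004, -0.0]
ft_force: [-1.1, -0.3, -2.3]
grip_width: 0.263
grasp_force: 99.6
```

```bash
python3 - <<'E'
from cell import robot,read_camera
from h import *
from scipy.spatial.transform import Rotation as Q
a=read_camera('top');b=read_camera('side');pickle.dump((a,b),open('c5.pkl','wb'))
im=np.hstack([cv2.resize(a['pixels'][170:330,220:500],(420,240)),cv2.resize(b['pixels'][60:300,250:490],(300,300))[:240]])
cv2.imwrite('pics/t5.png',np.clip(im[:,:,::-1]*1.6,0,255).astype(np.uint8))
H,S,V=cv2.split(cv2.cvtColor(a['pixels'],cv2.COLOR_RGB2HSV));print('tub',rect(a,big((H>20)&(H<35)&(S>120)),.09))
s=robot.observe();print(s['time_s'],s['tool_pos'],s['grip_width'],np.round(s['joint_positions'],2))
R=Q.from_quat(s['ee_rot']).as_matrix();print(R.round(3),np.degrees(np.arctan2(R[1,1],R[0,1])),'level turn',np.cross(R[:,2],[0,0,-1]))
E
```

```text
tub [ 0.4783  0.1698  0.1945  0.225  71.43  ]
12.2833 [ 0.5299626  -0.17551029  0.28818094] 0.2671888646588491 [-0.42 -0.07  1.87  0.01  1.34 -1.01]
[[-0.553  0.833  0.005]
 [ 0.833  0.553  0.007]
 [ 0.003  0.008 -1.   ]] 33.58573058904971 level turn [-0.00707226  0.00504825  0.        ]
```

View pics/t5.png

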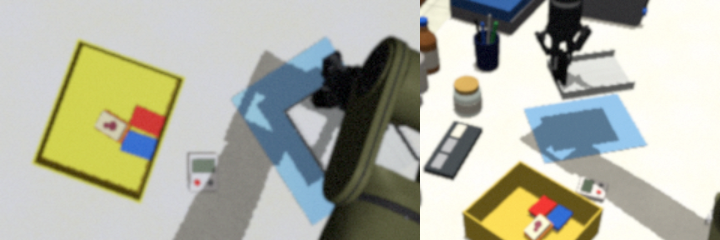

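The tub is unmoved with all three blocks inside, and the empty tray hangs over the pad. I'll lower it.

>>> servo_tool:
  deltas: [0.1,-0.3,-1,-0.007,0.005,0.005,1,0,0,-2,0,0,0,1,0,0,-2.5,0,0,0,1,0,0,-2.5,0,0,0,1,0,0,-2.5,0,0,0,1,0,0,-2,0,0,0,1,0,0,-1.5,0,0,0,1,0,0,-1,0,0,0,1,0,0,-0.6,0,0,0,1,0,0,0,0,0,0,1]

```text
time_s: 13.12
tool_pos: [0.5309, -0.1774, 0.1315]
ee_rot: [0.469, 0.883, -0.001, -0.0]
ft_force: [-0.1, -0.1, -2.2]
grip_width: 0.269
grasp_force: 99.7
```

>>> servo_tool:
  deltas: [0,0,-0.2,0,0,0,1,0,0,-0.2,0,0,0,1,0,0,-0.1,0,0,0,1,0,0,0,0,0,0,1]

```text
time_s: 13.45
tool_pos: [0.5316, -0.1783, 0.1281]
ee_rot: [0.47, 0.883, -0.001, 0.001]
ft_force: [-0.3, 0.1, -1.7]
grip_width: 0.267
grasp_force: 99.7
```

```bash
python3 - <<'E'
from cell import robot
from scipy.spatial.transform import Rotation as Q
import numpy as np
s=robot.observe();print(s['time_s'],s['tool_pos'],s['ft_force'],s['moment'],Q.from_quat(s['ee_rot']).as_matrix()[:,2])
E
```

```text
13.45 [ 0.53157275 -0.17829039  0.12813585] [-0.30567033  0.06824603 -1.74960322] [-0.01460321 -0.04101854  0.02350375] [ 0.00117733 -0.00204519 -0.99999722]
```

>>> servo_tool:
  deltas: [0,0,-0.2,0,0,0,1,0,0,-0.2,0,0,0,1,0,0,-0.1,0,0,0,1,0,0,0,0,0,0,1]

```text
time_s: 13.78
tool_pos: [0.531, -0.178, 0.1221]
ee_rot: [0.47, 0.883, -0.001, 0.0]
ft_force: [-0.1, -0.7, -1.9]
grip_width: 0.265
grasp_force: 99.7
```

>>> servo_tool:
  deltas: [0,0,-0.1,0,0,0,1,0,0,-0.1,0,0,0,1,0,0,0,0,0,0,1]

```text
time_s: 14.03
tool_pos: [0.5311, -0.1781, 0.1203]
ee_rot: [0.47, 0.883, -0.001, 0.0]
ft_force: [0.5, -0.2, -2.4]
grip_width: 0.268
grasp_force: 99.7
```

>>> servo_tool:
  deltas: [0,0,-0.1,0,0,0,1,0,0,0,0,0,0,1,0,0,0,0,0,0,1]

```text
time_s: 14.28
tool_pos: [0.5313, -0.1782, 0.1202]
ee_rot: [0.47, 0.883, -0.001, 0.0]
ft_force: [-4.0, 1.7, 3.4]
grip_width: 0.268
grasp_force: 100.4
```

>>> servo_tool:
  deltas: [0,0,-0.1,0,0,0,1,0,0,0,0,0,0,1,0,0,0,0,0,0,1]

```text
time_s: 14.53
tool_pos: [0.5314, -0.1782, 0.1202]
ee_rot: [0.47, 0.883, -0.001, 0.0]
ft_force: [-7.1, 2.7, 10.1]
grip_width: 0.27
grasp_force: 101.6
```

It is seated at the original height with contact force. I'll release slowly and retreat straight up.

>>> servo_tool:
  deltas: [0,0,0.1,0,0,0,1,0,0,0,0,0,0,1,0,0,0,0,0,0,3,0,0,0,0,0,0,5,0,0,0,0,0,0,6.5,0,0,0,0,0,0,8.5,0,0,0,0,0,0,8.5,0,0,0,0,0,0,8.5,0,0,0,0,0,0,8.5]
  newtons: 30

```text
time_s: 15.28
tool_pos: [0.5313, -0.1781, 0.1195]
ee_rot: [0.47, 0.883, -0.001, 0.0]
ft_force: [-0.4, -0.6, -0.2]
grip_width: 0.993
grasp_force: 0.0
```

>>> servo_tool:
  deltas: [0,0,0.5,0,0,0,8.5,0,0,1.5,0,0,0,8.5,0,0,2.5,0,0,0,8.5,0,0,3,0,0,0,8.5,0,0,3,0,0,0,8.5,0,0,3,0,0,0,8.5,0,0,2.5,0,0,0,8.5,1,-2,1,0,0,0,8.5,1,-2.5,0,0,0,0,8.5,1,-2.5,0,0,0,0,8.5]

```text
time_s: 16.12
tool_pos: [0.5621, -0.2488, 0.2922]
ee_rot: [0.469, 0.883, -0.001, 0.002]
ft_force: [0.8, 0.4, 0.2]
grip_width: 0.99
grasp_force: 0.0
```

>>> servo_tool:
  deltas: [1,-2.5,0,0,0,0,8.5,1,-2.5,0,0,0,0,8.5,1,-2.5,0,0,0,0,8.5,1,-2.5,0,0,0,0,8.5,1,-2.5,0,0,0,0,8.5,1,-2.5,0,0,0,0,8.5,1,-2.5,0,0,0,0,8.5,0,-1,0,0,0,0,8.5,0,0,0,0,0,0,8.5,0,0,0,0,0,0,8.5]

```text
time_s: 16.95
tool_pos: [0.6309, -0.433, 0.2893]
ee_rot: [0.47, 0.883, -0.0, -0.0]
ft_force: [-0.6, -0.7, 0.8]
grip_width: 0.998
grasp_force: 0.0
```

```bash
python3 - <<'E'
from cell import robot,read_camera
from h import *
a=read_camera('top');b=read_camera('side')
im=np.hstack([cv2.resize(a['pixels'][170:330,220:500],(420,240)),cv2.resize(b['pixels'][60:300,250:490],(300,300))[:240]])
cv2.imwrite('pics/t6.png',np.clip(im[:,:,::-1]*1.6,0,255).astype(np.uint8))
s=robot.observe();print(s['time_s'],s['tool_pos'],s['ft_force'],s['grip_width'])
E
```

```text
17.05 [ 0.63106679 -0.43191719  0.28966421] [-0.56227561  0.76691533 -0.01564693] 0.9963503881161905
```

View pics/t6.png

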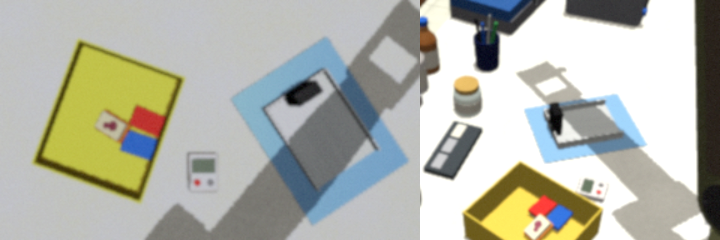

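The picture shows the empty tray flat and centred on the pad, the three blocks in the tub, and everything else where it was. The robot is clear.

```bash
python3 -c "
from cell import robot;print(robot.job_done())"
```

```text
the job is handed in; nothing more can be done
None
```

I tipped all three blocks into the tub and set the empty tray down flat, centred on the pad; the last pictures show everything else still in place, and I handed the job in at about 17 s of the 61 s limit.

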